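# Set the sliding jaw of a board holder and clamp it

### The job

Slide the loose jaw of the board holder up to the red mark so that it pushes the laptop mainboard squarely home against the fixed jaw; feel for the stop and press the board home firmly for a moment, but do not squeeze it hard. Then turn the orange clamping lever clockwise until the jaw is firmly clamped, without overtightening it, and let go. Leave the other things on the desk where they are.

Things in the scene. Friction and masses are not known exactly. Their poses are not given: they have to be found in the camera images.
- holder: Board holder: aluminium plate 170 x 290 x 12 mm fixed to the desk, with a fixed jaw, a sliding jaw on two studs, and a clamping lever. Origin: centre of the plate's underside, on the desk; z up, y along the slots towards the fixed jaw (the way the sliding jaw must go), x across. Its upper face is 12 mm above the desk.
- mark (a point): Red line painted across the plate's upper face, seen on both sides of the jaw, at y = +20 mm of the holder; the point is its middle (x = 0). The front face of the sliding jaw belongs over it: there the jaw just touches a board that is home against the fixed jaw.
- fixed_jaw (a point): Middle of the inner face of the fixed jaw (blue, 130 mm wide, 30 mm high), at y = +130 mm of the holder and at the height of the board. Rigid.
- jaw_face (a point): Middle of the jaw's front (+y) face at the board's height, 23.5 mm above the desk. When jaw and board come home they stop dead and the force climbs steeply with further pushing. A push of 10 to 14 N on the jaw, kept up for half a second, beds the board home; over 20 N on the board bows it.
- jaw_back (a point): Middle of the rear face of the jaw's upright plate, 10 mm behind its front face, 34 mm above the desk. Push here, low and near the middle (55 mm are free between the fittings on the studs, the lever aside), or pinch the plate from above. Loose, the jaw slides with 2 to 6 N, board included.
- board_middle (a point): Loose laptop mainboard, dark green with chips, 124 x 110 (along y) x 3 mm, 0.1 to 0.2 kg; the point is its centre. It lies on two black rails, its underside 22 mm above the desk, a few mm short of the fixed jaw and slightly askew; the sliding jaw pushes it home.
- board_edge (a point): Middle of the board's edge that must meet the fixed jaw, 55 mm from the centre.
- screw: The clamp as a whole: a threaded steel collar 31 mm across, round the stud at x = -42, y = -52 mm of the holder, carrying the lever. Origin: on the stud's axis at the collar's underside, just above the jaw's foot. Turned clockwise it goes down and presses the foot on the plate.
- clamp_axis (a point): Point on the upright axis about which the clamping lever turns, 50 mm above the desk. The lever turns almost freely (under 2 N at its end) for 0.35 to 1.5 rad until the collar bites, at an angle that differs each time as the handle is indexed on splines; then it stiffens by about 1.2 N for each 3 mm that its end moves. It stays where it is left.
- lever_end (a point): Middle of the thick end (14 mm) of the orange lever, 58 mm from the axis, 57 to 62 mm above the desk. The 10 mm arm slopes up to it from the hub (21 mm across, top 47 to 52 mm up) and ends 73 mm out, free below. It starts pointing to -y or -x of the holder or between, give or take 35 degrees. Push or grip it, clockwise from above: firm is 6 to 10 N here (0.35 to 0.55 N m); over 12 N overtightens.
- wipes_middle (a point): Tub of wipes, orange, 92 mm wide, 120 mm high; the point is half-way up. Leave it alone.
- driver_middle (a point): Grey electric precision screwdriver lying on the desk, 185 mm long, 16 mm thick. Leave it alone.
- tray_middle (a point): Grey screw tray, 100 x 75 x 22 mm. Leave it alone.
- jaw: Loose sliding jaw, 0.35 to 0.6 kg: blue upright plate 120 mm wide, 10 mm thick, 38 mm high, on a dark grey foot 6 mm thick (top 18 mm above the desk) reaching 92 mm back (-y) from the front face, with two slots along y over 8 mm studs at x = -42 and +42 mm. Origin: under the middle of its front face, on the holder's plate; axes as the holder's.
- board: The mainboard as a whole; origin at the centre of its underside; axes as the holder's when square.
There are look-alikes about, which are no part of the job. Of the things that look like the board, the middle-sized one is meant.

How it is judged:
By the outcome, as a careful person would: the job done as asked, in the order asked, and still so for the second after the job is handed in, with the robot touching nothing.
It also fails if it takes over 72 s, if anything falls off the work surface, if the arm or the gripper's body presses on something with over 40 N, if the wrist force passes 120 N, or if a joint passes its speed limit or range.

### The arm

A 6-joint arm with a two-finger parallel gripper is mounted at the origin on the work surface. World frame = base frame: x ahead of the robot, y to its left, z up, the work surface at z = 0. Lengths are in m, angles in rad, forces in N, time in s.
With the tool pointing down it reaches from about 0.275 to 0.825 m from the base axis. Payload 4.9 kg.
Tool frame: the origin (TCP) lies between the finger pads; the fingertips stand 11 mm ahead of it and the grasp point (between the pads) lies 8 mm behind it; y points along the fingers, x is the direction in which the jaws open and shut, and the axes are right-handed (so a half turn about y gives the same grasp; the last joint's range is limited). The gripper opens to 85 mm and grips with 20 to 120 N. Pads are 22 mm wide; open, the fingers measure 114 mm over their backs; the gripper's body (76 mm by 85 mm) begins 54 mm behind the grasp point. The pads swing forward as they close: fully open they stand 13 mm farther back than shut.
Start: joints at [-1.392, 0.326, -0.193, 1.052, 0, 1.437], TCP at [0.169, -0.523, 0.242] pointing down, gripper open.
Joint ranges: [-2.65, 2.65], [-0.97, 1.79], [-1.3, 1.35], [-1.93, 2.1], [-1.47, 1.37], [-3.14, 3.14]. Speed limits (rad/s): [2.57, 2.57, 3.14, 3.14, 3.14, 3.14].

### API

Orientations are given as a rotation vector (axis times angle).
In Python, from cell import arm, optics, job gives the robot as it stands.
- The arm moves only by the tool move_arm, never from a script. Its argument "deltas" is a list of rows, each an object of numbers: "x", "y", "z": the shift along the tool's x, y, z in mm; "rx", "ry", "rz": the turn, a rotation vector about the tool's x, y, z in degrees; "gripper": the closure, from 0 (fully open) to 1 (shut). In form: [{"x": .., "y": .., "z": .., "rx": .., "ry": .., "rz": .., "gripper": ..}, ...]. A call has 1 to 5 rows; each row is the pose to reach, as a shift and turn from the pose measured when the call began, along the tool's axes at that moment; what a row does not reach only later rows make up. A row lasts 1/10 s, in which the tool goes at most 50 mm and 8.59 degrees, less where a joint would pass 70% of its speed; a pose out of reach is approached as far as the arm can. A call with a gripper value outside its range is refused whole. The fingers move at their own pace and stop on an object; "newtons" is the grip in N (left out, the last holds). Time passes only in rows, so rows that repeat a pose let the fingers close. It gives the time, the measured TCP pose, the force and the opening at its end, in the units of the state.
- arm.observe(): the state, without advancing time (a new reading comes with each control period).
- optics.snapshot(name): name is "scene" or "side" or "wrist"; returns (picture, depth): 480x640x3 uint8, red, green, blue; 480x640 float32, m along the optical axis (not along the pixel's ray), 0 where there is no reading.
- optics.get_calibration(name): a dict with "camera_matrix" (3x3 intrinsics, pixels), "world_from_camera" (4x4, takes a point from camera to world coordinates). Camera axes: x right, y up, looking along -z (the intrinsics and any distortion apply to the point x, -y, -z); pixel columns grow to the right and rows downward; lengths in m; the calibration is good to about 2 mm. A picture is of the moment at which its call begins: read the wrist's pose just before it. get_calibration takes no time and is no camera call; for the wrist camera it gives the pose at the moment of the call.
- job.close_job(): hands the job in, once; it reports no verdict.
The state is a dict: "time": time; "joint_pos": joint angles; "dq": joint speeds; "joint_torque": joint torques, N m; "ee_pos": TCP position; "tool_rot": TCP orientation; "wrist_force": force on the tool from outside, world axes, zero at the start; "ft_torque": the same for the moment, N m; "grip_width": opening from 0.0 (shut) to 1.0 (fully open).
Only numpy, scipy, OpenCV 4.12 (cv2) and the standard library are available. Lean on these libraries where they do the work, as an engineer would, in place of code of your own. Each camera call takes 0.05 s, during which the arm holds its last target. There are 200 camera calls.

## Working session

There is one attempt and no reset: what is moved stays moved. The work goes in short steps, Python scripts to look and compute and a tool call to move; the robot and the scene stay as the last step left them, time stands still between calls to the robot, and variables do not carry over. Pictures are saved under pics/ and viewed, about 8 in all and at most 12, crops included, and the job is handed in when it is done.

Besides the shell and the picture viewer there is one more tool, called as name([rows], argument=value, ...), one row to a line, values as JSON. move_arm: Moves the arm, as the interface text tells. Its arguments: {"type":"object","properties":{"deltas":{"type":"array","items":{"type":"object","properties":{"x":{"type":"number"},"y":{"type":"number"},"z":{"type":"number"},"rx":{"type":"number"},"ry":{"type":"number"},"rz":{"type":"number"},"gripper":{"type":"number"}}}},"newtons":{"type":"number"}},"required":["deltas"]}

```bash
mkdir -p pics; cat > h.py <<'E'
import numpy as np, cv2
from cell import arm, optics, job
from scipy.spatial.transform import Rotation as R
def snap(n,f):
    K=optics.get_calibration(n); p,d=optics.snapshot(n)
    np.savez(''+f+'.npz',p=p,d=d,K=K['camera_matrix'],T=K['world_from_camera'],**({'D':K['distortion']} if 'distortion' in K else {}))
    cv2.imwrite('pics/'+f+'.png',p[:,:,::-1]); return K
def load(f): return np.load(''+f+'.npz')
def cloud(z):
    d=z['d'];K=z['K'];T=z['T'];v,u=np.mgrid[:480,:640]
    c=np.stack([(u-K[0,2])/K[0,0]*d,-(v-K[1,2])/K[1,1]*d,-d,np.ones_like(d)],-1)
    w=(c@T.T)[...,:3]; w[d==0]=np.nan; return w
def ray(z,u,v,h):
    K=z['K'];T=z['T'];r=T[:3,:3]@np.array([(u-K[0,2])/K[0,0],-(v-K[1,2])/K[1,1],-1.]);o=T[:3,3]
    return o+r*(h-o[2])/r[2]
E
python3 - <<'E'
from h import *
for n in('scene','side'):
    K=snap(n,n+'0');print(n,K)
print(arm.observe())
E
```

```text
scene {'camera_matrix': array([[473.94259993,   0.        , 320.18573103],
       [  0.        , 473.94259993, 239.65379905],
       [  0.        ,   0.        ,   1.        ]]), 'world_from_camera': array([[ 0.2209065 , -0.78765151,  0.57515686,  1.0236339 ],
       [ 0.97525066,  0.18401955, -0.12256819, -0.10347242],
       [-0.00929909,  0.58799821,  0.80880877,  0.8469438 ],
       [ 0.        ,  0.        ,  0.        ,  1.        ]])}
side {'camera_matrix': array([[496.96381805,   0.        , 314.06898703],
       [  0.        , 496.96381805, 232.59358726],
       [  0.        ,   0.        ,   1.        ]]), 'world_from_camera': array([[-0.9885653 ,  0.07948691, -0.12814244,  0.31187977],
       [-0.15033514, -0.58571464,  0.7964532 ,  1.07280024],
       [-0.0117473 ,  0.80661031,  0.59096684,  0.88132583],
       [ 0.        ,  0.        ,  0.        ,  1.        ]])}
{'time': 0.1, 'joint_pos': array([-1.39218279e+00,  3.26879367e-01, -1.93481579e-01,  1.05199899e+00,
        2.95243654e-05,  1.43663757e+00]), 'dq': array([-3.66945418e-05, -2.86012587e-03,  2.63692554e-03, -4.80418890e-04,
       -1.20337902e-03, -7.39628878e-04]), 'joint_torque': array([ 9.33620468e-04, -4.44240546e+01,  2.63037962e+01,  7.92967243e-03,
       -4.72918498e-05, -4.35412900e-06]), 'ee_pos': array([ 0.16918453, -0.522805  ,  0.24157577]), 'tool_rot': array([-1.33995165,  0.97653715, -0.97469729]), 'wrist_force': array([-0.39353872, -0.33208767,  0.52187542]), 'ft_torque': array([0.04719352, 0.0680336 , 0.03555856]), 'grip_width': 0.995102151160718}
```

View scene.

View pics/scene0.png

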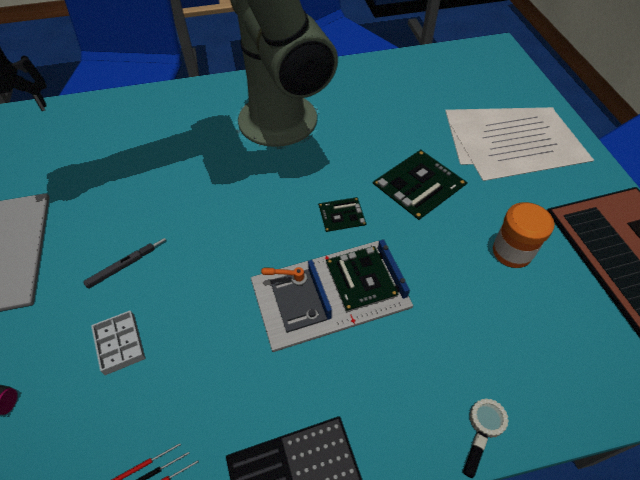

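View pics/side0.png

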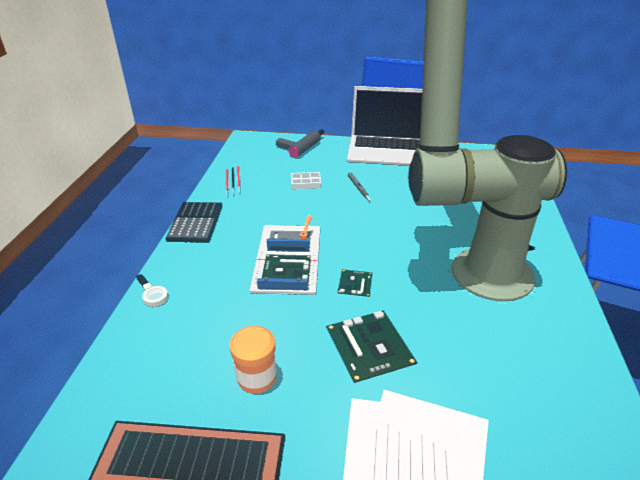

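```bash
python3 -c "
from h import *
print(R.from_rotvec([-1.33995165,  0.97653715, -0.97469729]).as_matrix()); print(optics.get_calibration('wrist'))"
```

```text
[[ 3.07697398e-01 -2.48745022e-04  9.51484235e-01]
 [-9.51483012e-01  1.54397159e-03  3.07697406e-01]
 [-1.54560283e-03 -9.99998777e-01  2.38399378e-04]]
{'camera_matrix': array([[383.99494262,   0.        , 319.15860343],
       [  0.        , 383.99494262, 237.62263245],
       [  0.        ,   0.        ,   1.        ]]), 'world_from_camera': array([[ 0.30758531,  0.91773719,  0.25129611,  0.23244126],
       [-0.95151916,  0.29710878,  0.07960941, -0.50176744],
       [-0.00160176, -0.26359975,  0.96463081,  0.37388699],
       [ 0.        ,  0.        ,  0.        ,  1.        ]])}
```

```bash
python3 - <<'E'
from h import *
z=load('scene0');w=cloud(z)
for n,(u,v) in dict(fix=(393,268),board=(368,285),jaw=(319,288),hub=(297,275),lend=(268,271),plateA=(262,310),markb=(353,321)).items(): print(n,w[v,u].round(4))
# corners of plate at z=.012
for n,(u,v) in dict(c1=(252,289),c2=(275,346),c3=(411,305),c4=(384,241)).items(): print(n,ray(z,u,v,.012).round(4))
c=z['p'][220:360,235:425,::-1]; cv2.imwrite('pics/crop.png',cv2.resize(c,None,fx=4,fy=4,interpolation=cv2.INTER_CUBIC))
E
```

```text
fix [0.554  0.145  0.0433]
board [0.5719 0.0889 0.0276]
jaw [ 0.5685 -0.0103  0.0487]
hub [ 0.5283 -0.046   0.0463]
lend [ 0.5197 -0.1007  0.0675]
plateA [ 0.5711 -0.1263  0.0126]
markb [0.6333 0.0422 0.0102]
c1 [ 0.5191 -0.1389  0.012 ]
c2 [ 0.651  -0.1139  0.012 ]
c3 [0.6264 0.1625 0.012 ]
c4 [0.4649 0.1571 0.012 ]
```

View pics/crop.png

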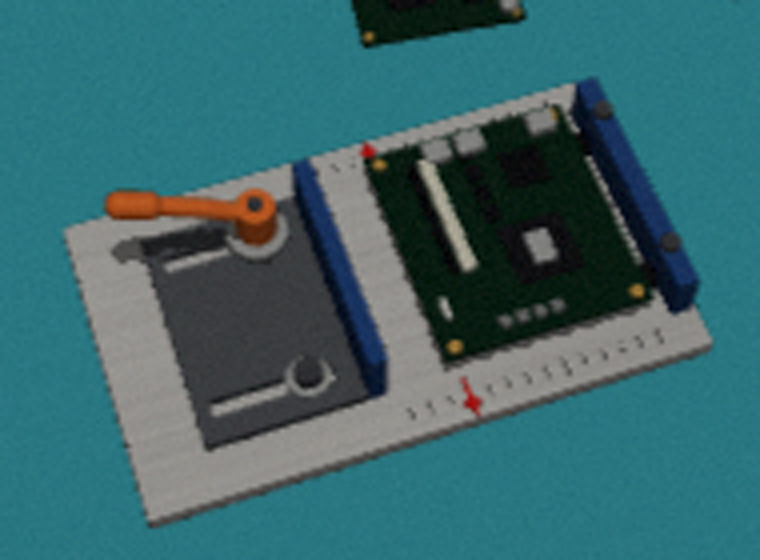

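move_arm([
  {"x":-26,"z":36,"gripper":1},
  {"x":-52,"z":72,"gripper":1},
  {"x":-78,"z":108,"gripper":1},
  {"x":-104,"z":144,"gripper":1},
  {"x":-130,"z":180,"gripper":1},
], newtons=40)

```text
schema error: expected keys x, y, z, rx, ry, rz, gripper
```

move_arm([
  {"x":-26,"z":36,"gripper":1},
  {"x":-52,"z":72,"gripper":1},
  {"x":-78,"z":108,"gripper":1},
  {"x":-104,"z":144,"gripper":1},
  {"x":-130,"z":180,"gripper":1},
])

```text
schema error: expected keys x, y, z, rx, ry, rz, gripper
```

move_arm([
  {"x":-26,"y":0,"z":36,"rx":0,"ry":0,"rz":0,"gripper":1},
  {"x":-52,"y":0,"z":72,"rx":0,"ry":0,"rz":0,"gripper":1},
  {"x":-78,"y":0,"z":108,"rx":0,"ry":0,"rz":0,"gripper":1},
  {"x":-104,"y":0,"z":144,"rx":0,"ry":0,"rz":0,"gripper":1},
  {"x":-130,"y":0,"z":180,"rx":0,"ry":0,"rz":0,"gripper":1},
], newtons=40)

```text
time: 0.6
ee_pos: [0.301, -0.342, 0.2416]
tool_rot: [-1.339, 0.977, -0.975]
wrist_force: [0.8, 0.3, -0.2]
grip_width: 0.142
```

move_arm([
  {"x":-26,"y":0,"z":36,"rx":0,"ry":2,"rz":0,"gripper":1},
  {"x":-52,"y":0,"z":72,"rx":0,"ry":4,"rz":0,"gripper":1},
  {"x":-78,"y":0,"z":108,"rx":0,"ry":6,"rz":0,"gripper":1},
  {"x":-104,"y":0,"z":144,"rx":0,"ry":8,"rz":0,"gripper":1},
  {"x":-130,"y":0,"z":180,"rx":0,"ry":10,"rz":0,"gripper":1},
], newtons=40)

```text
time: 1.1
ee_pos: [0.433, -0.1613, 0.2417]
tool_rot: [-1.269, 1.11, -1.107]
wrist_force: [1.2, -1.2, -0.0]
grip_width: 0.003
```

move_arm([
  {"x":-30,"y":0,"z":35,"rx":0,"ry":0,"rz":0,"gripper":1},
  {"x":-60,"y":0,"z":70,"rx":0,"ry":0,"rz":0,"gripper":1},
  {"x":-90,"y":0,"z":105,"rx":0,"ry":0,"rz":0,"gripper":1},
  {"x":-120,"y":0,"z":140,"rx":0,"ry":0,"rz":0,"gripper":1},
  {"x":-120,"y":0,"z":140,"rx":0,"ry":0,"rz":0,"gripper":1},
], newtons=40)

```text
time: 1.6
ee_pos: [0.558, -0.0194, 0.2412]
tool_rot: [-1.27, 1.105, -1.102]
wrist_force: [0.3, 0.0, -0.2]
grip_width: -0.003
```

```bash
python3 - <<'E'
from h import *
snap('wrist','w1'); s=arm.observe(); print(s['ee_pos'],R.from_rotvec(s['tool_rot']).as_matrix().round(4),s['wrist_force'],s['time'])
E
```

```text
[ 0.55617818 -0.021259    0.2410435 ] [[ 0.14   -0.0016  0.9901]
 [-0.9901  0.0022  0.14  ]
 [-0.0024 -1.     -0.0013]] [-1.2791309   0.45111742 -0.61766056] 1.65
```

View pics/w1.png

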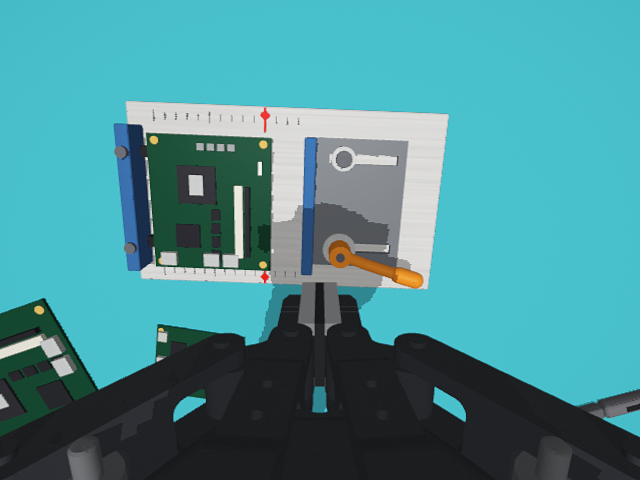

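```bash
python3 - <<'E'
from h import *
z=load('w1');w=cloud(z);p=z['p'].astype(int)
def P(u,v,h): return ray(z,u,v,h)
m1,m2=P(265,115,.012),P(265,277,.012);c=[P(*q,.012) for q in((127,101),(448,114),(428,289))]
print(m1,m2,np.linalg.norm(m1-m2));print(np.array(c).round(4),np.linalg.norm(c[0]-c[1]),np.linalg.norm(c[1]-c[2]))
hub=P(340,256,.05);end=P(409,278,.06);st=P(344,159,.025);print('hub',hub,'end',end,np.linalg.norm((hub-end)[:2]),'stud',st)
print(w[256,340],w[278,409])
# plate top points fit
v,u=np.mgrid[:480,:640]
r,g,b=p[...,0],p[...,1],p[...,2]
pl=(abs(w[...,2]-.012)<.004)&(r>120)&(v<290)
pts=np.ascontiguousarray(w[pl][:,:2].astype(np.float32)); pts=pts[::1]
print(pl.sum(),cv2.minAreaRect(pts*1000))
bl=(b>r+40)&(b>g+30)&(abs(w[...,2]-.050)<.004)&(v<290)&(u>280)&(u<330)
q=w[bl];print('jaw top',bl.sum(),cv2.minAreaRect((q[:,:2]*1000).astype(np.float32)),np.median(q[:,2]))
fx=(b>r+40)&(b>g+30)&(w[...,2]>.03)&(v<290)&(u<160);q=w[fx]
print('fix',cv2.minAreaRect((q[:,:2]*1000).astype(np.float32)),q[:,2].max(),np.median(q[:,2]))
E
```

```text
[0.63206847 0.04184843 0.012     ] [0.4776648  0.02556192 0.012     ] 0.15526023755129068
[[ 0.6265  0.1649  0.012 ]
 [ 0.6561 -0.1205  0.012 ]
 [ 0.4884 -0.1391  0.012 ]] 0.2869061832300339 0.16880983374723105
hub [ 0.52221989 -0.04176696  0.05      ] end [ 0.51405974 -0.10335563  0.06      ] 0.06212690433265221 stud [ 0.60453977 -0.03363158  0.025     ]
[ 0.52294656 -0.04153719  0.05231655] [ 0.51689167 -0.10093627  0.06809781]
22603 ((557.5665283203125, 13.615570068359375), (169.91978454589844, 289.9712219238281), 5.972726821899414)
jaw top 1528 ((559.755615234375, -8.276988983154297), (118.72588348388672, 9.703139305114746), 5.947915554046631) 0.05064110833820226
fix ((543.5985717773438, 148.81703186035156), (129.45901489257812, 13.395021438598633), 6.042693138122559) 0.0473376962075121 0.04257032554382012
```

move_arm([
  {"x":12,"y":20,"z":2,"rx":0,"ry":1,"rz":0,"gripper":1},
  {"x":24,"y":55,"z":4,"rx":0,"ry":2.1,"rz":0,"gripper":1},
  {"x":24,"y":95,"z":4,"rx":0,"ry":2.1,"rz":0,"gripper":1},
  {"x":24,"y":130,"z":4,"rx":0,"ry":2.1,"rz":0,"gripper":1},
  {"x":24,"y":150,"z":4,"rx":0,"ry":2.1,"rz":0,"gripper":1},
], newtons=40)

```text
time: 2.15
ee_pos: [0.5602, -0.0451, 0.088]
tool_rot: [-1.258, 1.14, -1.128]
wrist_force: [0.4, -0.4, -0.2]
grip_width: 0.003
```

move_arm([
  {"x":0,"y":15,"z":0,"rx":0,"ry":0,"rz":0,"gripper":1},
  {"x":0,"y":30,"z":0,"rx":0,"ry":0,"rz":0,"gripper":1},
  {"x":0,"y":45,"z":0,"rx":0,"ry":0,"rz":0,"gripper":1},
  {"x":0,"y":53,"z":0,"rx":0,"ry":0,"rz":0,"gripper":1},
  {"x":0,"y":53,"z":0,"rx":0,"ry":0,"rz":0,"gripper":1},
], newtons=40)

```text
time: 2.65
ee_pos: [0.5582, -0.0455, 0.034]
tool_rot: [-1.259, 1.143, -1.128]
wrist_force: [0.7, 0.5, -0.8]
grip_width: -0.002
```

```bash
cat >> h.py <<'E'
c0=np.array([557.6,13.6]);a=np.radians(5.97);X=np.array([np.cos(a),np.sin(a)]);Y=np.array([-np.sin(a),np.cos(a)])
def rep():
    s=arm.observe();M=R.from_rotvec(s['tool_rot']).as_matrix();d=s['ee_pos'][:2]*1000-c0;f=s['wrist_force']
    print('t',s['time'],'h',(d@X).round(2),(d@Y).round(2),'z',(s['ee_pos'][2]*1000).round(2),'Fh',(f[:2]@X).round(2),(f[:2]@Y).round(2),f[2].round(2))
    print('toolx in h',M[:2,0]@X,M[:2,0]@Y,'q',s['joint_pos'].round(3));return s
E
python3 -c "
from h import *
rep();snap('wrist','w2')"
```

```text
t 2.65 h -5.58 -58.85 z 33.97 Fh 0.79 0.43 -0.85
toolx in h -0.003625051488034498 -0.9999848398132813 q [-2.140e-01  5.720e-01 -4.040e-01  6.050e-01  1.000e-03  2.827e+00]
```

View pics/w2.png

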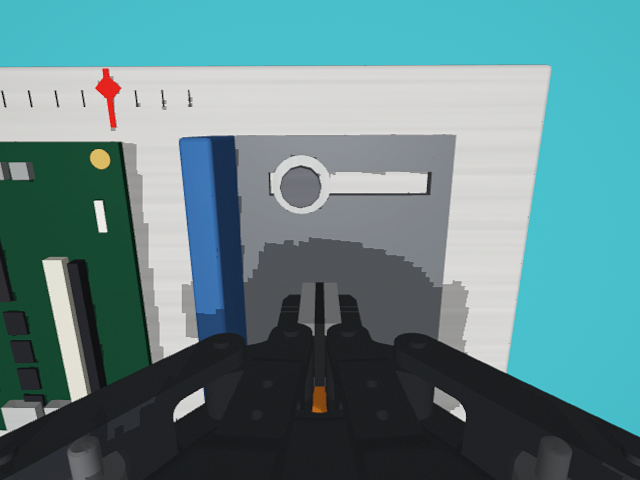

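move_arm([
  {"x":-4,"y":-2,"z":5,"rx":0,"ry":0,"rz":0,"gripper":1},
  {"x":-9,"y":-2,"z":5,"rx":0,"ry":0,"rz":0,"gripper":1},
  {"x":-13,"y":-2,"z":5,"rx":0,"ry":0,"rz":0,"gripper":1},
  {"x":-17,"y":-2,"z":5,"rx":0,"ry":0,"rz":0,"gripper":1},
  {"x":-21,"y":-2,"z":5,"rx":0,"ry":0,"rz":0,"gripper":1},
], newtons=40)

```text
time: 3.2
ee_pos: [0.5623, -0.0245, 0.0373]
tool_rot: [-1.26, 1.14, -1.131]
wrist_force: [1.0, -0.8, 0.7]
grip_width: 0.003
```

```bash
python3 -c "
from h import *
rep()"
```

```text
t 3.2 h 0.68 -38.39 z 37.34 Fh 0.88 -0.88 0.73
toolx in h -0.0033440452875200307 -0.9999935514059771 q [-1.740e-01  5.690e-01 -3.970e-01  6.120e-01 -1.000e-03  2.866e+00]
```

move_arm([
  {"x":-4,"y":1,"z":0,"rx":0,"ry":0,"rz":0,"gripper":1},
  {"x":-8,"y":1,"z":0,"rx":0,"ry":0,"rz":0,"gripper":1},
  {"x":-12,"y":1,"z":0,"rx":0,"ry":0,"rz":0,"gripper":1},
  {"x":-16,"y":1,"z":0,"rx":0,"ry":0,"rz":0,"gripper":1},
  {"x":-20,"y":1,"z":0,"rx":0,"ry":0,"rz":0,"gripper":1},
], newtons=40)

```text
time: 3.7
ee_pos: [0.5603, -0.0045, 0.0364]
tool_rot: [-1.26, 1.14, -1.131]
wrist_force: [0.1, -5.6, 2.4]
grip_width: 0.001
```

```bash
python3 -c "
from h import *
rep()"
```

```text
t 3.7 h 0.78 -18.25 z 36.39 Fh -0.49 -5.55 2.37
toolx in h -0.0034748072340778343 -0.9999935481524311 q [-1.390e-01  5.670e-01 -4.040e-01  6.060e-01 -1.000e-03  2.902e+00]
```

move_arm([
  {"x":-2,"y":0,"z":0,"rx":0,"ry":0,"rz":0,"gripper":1},
  {"x":-4,"y":0,"z":0,"rx":0,"ry":0,"rz":0,"gripper":1},
  {"x":-6,"y":0,"z":0,"rx":0,"ry":0,"rz":0,"gripper":1},
  {"x":-8,"y":0,"z":0,"rx":0,"ry":0,"rz":0,"gripper":1},
  {"x":-9,"y":0,"z":0,"rx":0,"ry":0,"rz":0,"gripper":1},
], newtons=40)

```text
time: 4.2
ee_pos: [0.5592, 0.0046, 0.0363]
tool_rot: [-1.26, 1.14, -1.131]
wrist_force: [-0.3, -5.0, 2.4]
grip_width: 0.005
```

```bash
python3 -c "
from h import *
rep();snap('wrist','w3')"
```

```text
t 4.2 h 0.64 -9.08 z 36.28 Fh -0.8 -4.95 2.42
toolx in h -0.003353943197380737 -0.9999939765811066 q [-1.230e-01  5.660e-01 -4.070e-01  6.050e-01 -1.000e-03  2.917e+00]
```

View pics/w3.png

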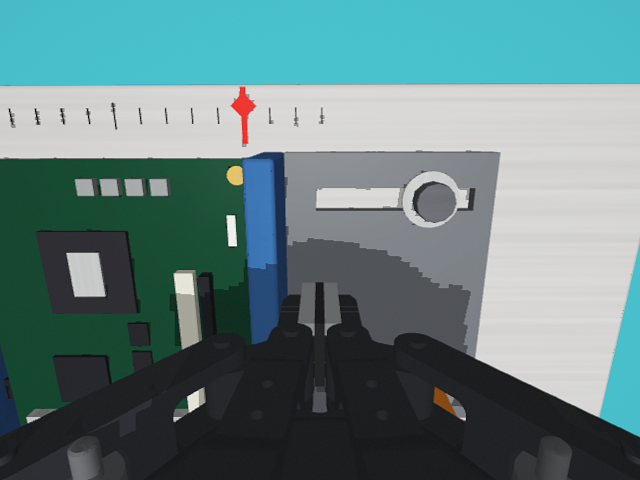

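move_arm([
  {"x":-1,"y":0,"z":0,"rx":0,"ry":0,"rz":0,"gripper":1},
  {"x":-2,"y":0,"z":0,"rx":0,"ry":0,"rz":0,"gripper":1},
  {"x":-2.5,"y":0,"z":0,"rx":0,"ry":0,"rz":0,"gripper":1},
], newtons=40)

```text
time: 4.55
ee_pos: [0.5589, 0.0071, 0.0363]
tool_rot: [-1.26, 1.14, -1.131]
wrist_force: [0.0, -4.1, 2.3]
grip_width: 0.002
```

```bash
python3 -c "
from h import *
rep()"
```

```text
t 4.55 h 0.58 -6.61 z 36.33 Fh -0.42 -4.06 2.31
toolx in h -0.003384001244368788 -0.9999941048124401 q [-1.190e-01  5.650e-01 -4.080e-01  6.050e-01 -1.000e-03  2.922e+00]
```

move_arm([
  {"x":-0.7,"y":0,"z":0,"rx":0,"ry":0,"rz":0,"gripper":1},
  {"x":-1.4,"y":0,"z":0,"rx":0,"ry":0,"rz":0,"gripper":1},
], newtons=40)

```text
time: 4.75
ee_pos: [0.5587, 0.0085, 0.0364]
tool_rot: [-1.26, 1.14, -1.131]
wrist_force: [0.1, -5.2, 1.6]
grip_width: 0.003
```

move_arm([
  {"x":-0.5,"y":0,"z":0,"rx":0,"ry":0,"rz":0,"gripper":1},
  {"x":-1,"y":0,"z":0,"rx":0,"ry":0,"rz":0,"gripper":1},
], newtons=40)

```text
time: 4.95
ee_pos: [0.5586, 0.0096, 0.0363]
tool_rot: [-1.26, 1.14, -1.131]
wrist_force: [0.4, -3.8, 1.7]
grip_width: 0.001
```

move_arm([
  {"x":-0.4,"y":0,"z":0,"rx":0,"ry":0,"rz":0,"gripper":1},
  {"x":-0.8,"y":0,"z":0,"rx":0,"ry":0,"rz":0,"gripper":1},
], newtons=40)

```text
time: 5.15
ee_pos: [0.5586, 0.0101, 0.0364]
tool_rot: [-1.261, 1.14, -1.132]
wrist_force: [0.3, -4.6, 3.1]
grip_width: 0.002
```

move_arm([
  {"x":-0.4,"y":0,"z":0,"rx":0,"ry":0,"rz":0,"gripper":1},
  {"x":-0.8,"y":0,"z":0,"rx":0,"ry":0,"rz":0,"gripper":1},
], newtons=40)

```text
time: 5.35
ee_pos: [0.5586, 0.0102, 0.0364]
tool_rot: [-1.262, 1.139, -1.133]
wrist_force: [-0.2, -6.3, 1.7]
grip_width: 0.003
```

move_arm([
  {"x":-0.7,"y":0,"z":0,"rx":0,"ry":0,"rz":0,"gripper":1},
  {"x":-1.2,"y":0,"z":0,"rx":0,"ry":0,"rz":0,"gripper":1},
], newtons=40)

```text
time: 5.55
ee_pos: [0.5585, 0.0102, 0.0365]
tool_rot: [-1.264, 1.139, -1.136]
wrist_force: [0.3, -8.3, 2.0]
grip_width: -0.001
```

```bash
python3 -c "
from h import *
rep()"
```

```text
t 5.55 h 0.59 -3.52 z 36.47 Fh -0.57 -8.28 2.0
toolx in h -0.00464741696114658 -0.9999784719231615 q [-0.111  0.565 -0.409  0.604 -0.006  2.931]
```

move_arm([
  {"x":-1.4,"y":0,"z":0,"rx":0,"ry":0,"rz":0,"gripper":1},
  {"x":-1.8,"y":0,"z":0,"rx":0,"ry":0,"rz":0,"gripper":1},
], newtons=40)

```text
time: 5.75
ee_pos: [0.5585, 0.0102, 0.0365]
tool_rot: [-1.266, 1.137, -1.139]
wrist_force: [0.2, -10.9, 0.8]
grip_width: -0.0
```

Target 12 N and hold for about a second.

move_arm([
  {"x":-2.0,"y":0,"z":0,"rx":0,"ry":0,"rz":0,"gripper":1},
  {"x":-2.0,"y":0,"z":0,"rx":0,"ry":0,"rz":0,"gripper":1},
  {"x":-2.0,"y":0,"z":0,"rx":0,"ry":0,"rz":0,"gripper":1},
], newtons=40)

```text
time: 6.05
ee_pos: [0.5585, 0.0102, 0.0366]
tool_rot: [-1.269, 1.136, -1.143]
wrist_force: [0.1, -9.7, 1.3]
grip_width: -0.0
```

```bash
python3 -c "
from h import *
rep()"
```

```text
t 6.05 h 0.58 -3.53 z 36.58 Fh -0.89 -9.7 1.27
toolx in h -0.006790572030193828 -0.9998887149609001 q [-0.106  0.564 -0.409  0.603 -0.015  2.938]
```

move_arm([
  {"x":-2.5,"y":0,"z":0,"rx":0,"ry":0,"rz":0,"gripper":1},
  {"x":-2.5,"y":0,"z":0,"rx":0,"ry":0,"rz":0,"gripper":1},
], newtons=40)

```text
time: 6.25
ee_pos: [0.5585, 0.0101, 0.0367]
tool_rot: [-1.273, 1.135, -1.149]
wrist_force: [0.7, -11.8, 0.9]
grip_width: -0.001
```

```bash
python3 -c "
from h import *
rep()"
```

```text
t 6.25 h 0.57 -3.53 z 36.66 Fh -0.57 -11.78 0.92
toolx in h -0.008266146276524285 -0.9997849184820439 q [-0.103  0.564 -0.409  0.602 -0.02   2.943]
```

move_arm([
  {"x":-2.6,"y":0,"z":0,"rx":0,"ry":0,"rz":0,"gripper":1},
  {"x":-2.6,"y":0,"z":0,"rx":0,"ry":0,"rz":0,"gripper":1},
  {"x":-2.6,"y":0,"z":0,"rx":0,"ry":0,"rz":0,"gripper":1},
  {"x":-2.6,"y":0,"z":0,"rx":0,"ry":0,"rz":0,"gripper":1},
], newtons=40)

```text
time: 6.65
ee_pos: [0.5585, 0.0101, 0.0367]
tool_rot: [-1.277, 1.133, -1.154]
wrist_force: [0.3, -10.8, 0.7]
grip_width: -0.006
```

```bash
python3 -c "
from h import *
rep()"
```

```text
t 6.65 h 0.53 -3.58 z 36.74 Fh -0.79 -10.78 0.72
toolx in h -0.009888355990052694 -0.9996445644702575 q [-0.1    0.564 -0.409  0.602 -0.026  2.947]
```

move_arm([
  {"x":-3.0,"y":0,"z":0,"rx":0,"ry":0,"rz":0,"gripper":1},
  {"x":-3.0,"y":0,"z":0,"rx":0,"ry":0,"rz":0,"gripper":1},
  {"x":-3.0,"y":0,"z":0,"rx":0,"ry":0,"rz":0,"gripper":1},
  {"x":-3.0,"y":0,"z":0,"rx":0,"ry":0,"rz":0,"gripper":1},
  {"x":-3.0,"y":0,"z":0,"rx":0,"ry":0,"rz":0,"gripper":1},
], newtons=40)

```text
time: 7.15
ee_pos: [0.5585, 0.0101, 0.0368]
tool_rot: [-1.281, 1.132, -1.16]
wrist_force: [0.1, -12.7, 1.9]
grip_width: 0.0
```

move_arm([
  {"x":-3.0,"y":0,"z":0,"rx":0,"ry":0,"rz":0,"gripper":1},
  {"x":-3.0,"y":0,"z":0,"rx":0,"ry":0,"rz":0,"gripper":1},
  {"x":-3.0,"y":0,"z":0,"rx":0,"ry":0,"rz":0,"gripper":1},
  {"x":-3.0,"y":0,"z":0,"rx":0,"ry":0,"rz":0,"gripper":1},
  {"x":-3.0,"y":0,"z":0,"rx":0,"ry":0,"rz":0,"gripper":1},
], newtons=40)

```text
time: 7.65
ee_pos: [0.5585, 0.01, 0.0369]
tool_rot: [-1.285, 1.13, -1.166]
wrist_force: [0.5, -13.4, 1.8]
grip_width: -0.003
```

```bash
python3 -c "
from h import *
rep()"
```

```text
t 7.65 h 0.49 -3.69 z 36.93 Fh -0.94 -13.38 1.82
toolx in h -0.01363690336588203 -0.9991870303287601 q [-0.094  0.564 -0.41   0.6   -0.039  2.958]
```

move_arm([
  {"x":4,"y":0,"z":0,"rx":0,"ry":0,"rz":0,"gripper":1},
  {"x":18,"y":0,"z":0,"rx":0,"ry":0,"rz":0,"gripper":1},
  {"x":36,"y":-10,"z":0,"rx":0,"ry":0,"rz":0,"gripper":1},
  {"x":54,"y":-45,"z":0,"rx":0,"ry":0,"rz":0,"gripper":1},
  {"x":70,"y":-80,"z":0,"rx":0,"ry":0,"rz":0,"gripper":1},
], newtons=40)

```text
time: 8.15
ee_pos: [0.5642, -0.0568, 0.1194]
tool_rot: [-1.285, 1.133, -1.163]
wrist_force: [0.6, -0.0, -0.1]
grip_width: 0.002
```

```bash
cat >> h.py <<'E'
def goal(hx,hy,z,th):
    s=arm.observe();M=R.from_rotvec(s['tool_rot']).as_matrix();t=np.radians(th)
    w2=c0+hx*X+hy*Y; d=M.T@(np.array([*w2,z])-s['ee_pos']*1000)
    x=np.array([*(np.cos(t)*X-np.sin(t)*Y),0]);y=np.array([0,0,-1.]);G=np.stack([x,y,np.cross(x,y)],1)
    print('goal',d.round(1),np.degrees(R.from_matrix(M.T@G).as_rotvec()).round(1))
E
python3 -c "
from h import *
rep();goal(-26,-114,117,10.5)
snap('wrist','w4')
z=load('w4');
"
```

```text
t 8.15 h -0.72 -70.75 z 119.37 Fh 0.6 -0.07 -0.07
toolx in h -0.013359139223565665 -0.9992898150080168 q [-0.211  0.47  -0.313  0.79  -0.037  2.84 ]
goal [ 43.5   4.2 -24.6] [  2.  -80.3   1.2]
```

View pics/w4.png

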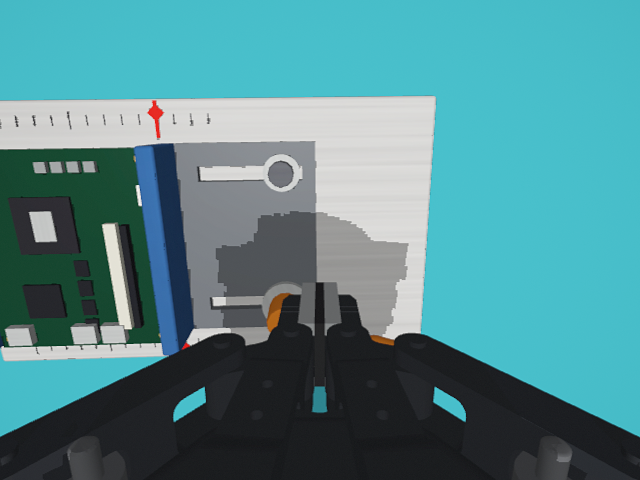

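move_arm([
  {"x":9,"y":1,"z":-5,"rx":0.2,"ry":-8,"rz":0.1,"gripper":1},
  {"x":18,"y":2,"z":-10,"rx":0.4,"ry":-16,"rz":0.2,"gripper":1},
  {"x":27,"y":3,"z":-15,"rx":0.8,"ry":-24,"rz":0.4,"gripper":1},
  {"x":36,"y":4,"z":-20,"rx":1,"ry":-32,"rz":0.6,"gripper":1},
  {"x":43,"y":4,"z":-25,"rx":1.2,"ry":-40,"rz":0.7,"gripper":1},
], newtons=40)

```text
time: 8.7
ee_pos: [0.5471, -0.1051, 0.1234]
tool_rot: [-1.496, 0.593, -0.625]
wrist_force: [-0.1, 0.2, -0.5]
grip_width: -0.001
```

```bash
python3 -c "
from h import *
rep();goal(-26,-114,117,10.5)"
```

```text
t 8.7 h -22.78 -116.96 z 123.44 Fh -0.03 0.23 -0.46
toolx in h 0.6352499995395139 -0.7719570758872185 q [-0.315  0.434 -0.361  0.757 -0.013  2.034]
goal [-4.5  6.3 -0.6] [  0.7 -40.    1.2]
```

move_arm([
  {"x":-1,"y":2,"z":0,"rx":0.2,"ry":-8,"rz":0.2,"gripper":1},
  {"x":-2,"y":4,"z":0,"rx":0.3,"ry":-16,"rz":0.4,"gripper":1},
  {"x":-4,"y":6,"z":0,"rx":0.5,"ry":-24,"rz":0.7,"gripper":1},
  {"x":-4,"y":6,"z":-1,"rx":0.6,"ry":-32,"rz":1,"gripper":1},
  {"x":-4,"y":6,"z":-1,"rx":0.7,"ry":-40,"rz":1.2,"gripper":1},
], newtons=40)

```text
time: 9.2
ee_pos: [0.5433, -0.1028, 0.1169]
tool_rot: [-1.567, 0.058, -0.058]
wrist_force: [-0.6, 0.2, -0.7]
grip_width: -0.003
```

```bash
python3 -c "
from h import *
snap('wrist','w5');rep();goal(-26,-114,56,10.5)"
```

```text
t 9.25 h -26.15 -114.32 z 116.94 Fh 0.94 -0.8 -0.57
toolx in h 0.9847700521518822 -0.17386172145415568 q [-0.322  0.447 -0.358  0.766  0.002  1.32 ]
goal [ 0.1 60.9  0.2] [-0.1  0.5 -0. ]
```

View pics/w5.png

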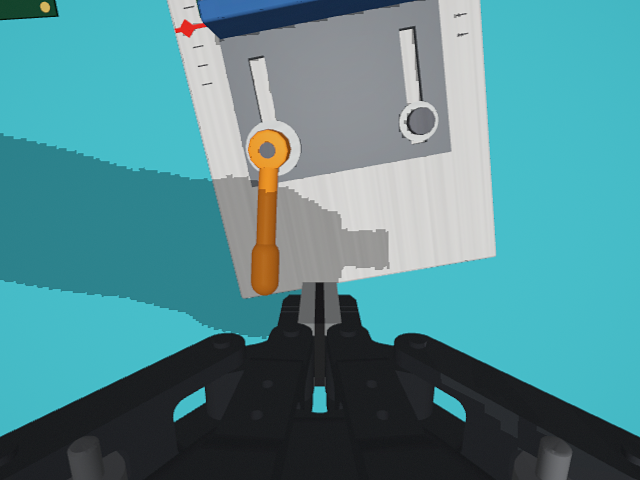

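```bash
python3 -c "
from h import *
z=load('w5');w=cloud(z)
for u,v in((265,262),(265,275),(267,151),(266,200)):
  q=w[v,u]*1000;d=q[:2]-c0;print((d@X).round(1),(d@Y).round(1),q[2].round(1))
p=z['p'].astype(int);m=(p[...,0]>120)&(p[...,2]<60)&(p[...,1]<p[...,0]*.75);q=w[m]*1000;d=q[:,:2]-c0;r=np.c_[d@X,d@Y];e=q[:,2]>62
print(r[e].mean(0),q[e][:,2].max(),r[e].min(0),r[e].max(0))
"
```

```text
-52.1 -104.1 68.1
-53.6 -110.8 68.1
-42.0 -51.8 51.9
-46.9 -75.3 57.1
[ -53.11890282 -106.81058115] 71.47481344728274 [ -62.22859789 -121.77773417] [-45.66491514 -86.16332087]
```

move_arm([
  {"x":0,"y":20,"z":0,"rx":0,"ry":0.5,"rz":0,"gripper":1},
  {"x":0,"y":40,"z":0,"rx":0,"ry":0.5,"rz":0,"gripper":1},
  {"x":0,"y":56,"z":0,"rx":0,"ry":0.5,"rz":0,"gripper":1},
  {"x":0,"y":62,"z":0,"rx":0,"ry":0.5,"rz":0,"gripper":1},
], newtons=40)

```text
time: 9.65
ee_pos: [0.5422, -0.1021, 0.0532]
tool_rot: [-1.565, 0.066, -0.061]
wrist_force: [-0.9, 0.8, 0.2]
grip_width: -0.001
```

```bash
cat >> h.py <<'E'
def lev(th,off=20.5,z=55,r=58):
    # TCP pose with lever at angle th (deg from -y towards -x)
    t=np.radians(th);goal(-42-r*np.sin(t)+off*np.cos(t),-52-r*np.cos(t)-off*np.sin(t),z,th)
def now(off=20.5):
    s=arm.observe();d=s['ee_pos'][:2]*1000-c0;q=np.array([d@X+42,d@Y+52]);n=np.linalg.norm(q)
    th=np.degrees(np.arctan2(-q[0],-q[1])+np.arcsin(off/n));f=s['wrist_force'][:2];f=np.array([f@X,f@Y])
    t=np.radians(th);u=np.array([np.cos(t),-np.sin(t)]);rr=np.sqrt(n*n-off*off)
    tz=q[0]*f[1]-q[1]*f[0]
    print('lever th',th.round(1),'r',rr.round(1),'F tangential',(f@u).round(2),'radial',(f@np.array([-np.sin(t),-np.cos(t)])).round(2),'moment/58mm',(tz/58).round(2))
E
python3 -c "
from h import *
rep();now()
for k in (15,20,25,30,35): lev(k)"
```

```text
t 9.65 h -27.36 -113.44 z 53.17 Fh -0.8 0.88 0.23
toolx in h 0.9828822651295933 -0.1842117637828237 q [-0.322  0.529 -0.419  0.626  0.004  1.33 ]
lever th 5.5 r 59.7 F tangential -0.89 radial -0.8 moment/58mm -0.63
goal [-9.7 -1.8 -1.7] [-0.2  4.4 -0.2]
goal [-14.9  -1.8  -2.9] [-0.2  9.4 -0.2]
goal [-20.3  -1.8  -3.6] [-0.2 14.4 -0.2]
goal [-25.6  -1.8  -3.8] [-0.2 19.4 -0.2]
goal [-31.   -1.8  -3.6] [-0.2 24.4 -0.2]
```

move_arm([
  {"x":-6,"y":-1,"z":-1,"rx":0,"ry":2,"rz":0,"gripper":1},
  {"x":-10,"y":-2,"z":-2,"rx":0,"ry":4.4,"rz":0,"gripper":1},
  {"x":-15,"y":-2,"z":-3,"rx":0,"ry":9.4,"rz":0,"gripper":1},
  {"x":-20,"y":-2,"z":-3.6,"rx":0,"ry":14.4,"rz":0,"gripper":1},
  {"x":-25.6,"y":-2,"z":-3.8,"rx":0,"ry":19.4,"rz":0,"gripper":1},
], newtons=40)

```text
time: 10.15
ee_pos: [0.517, -0.1039, 0.0558]
tool_rot: [-1.54, 0.334, -0.331]
wrist_force: [0.6, 0.4, -0.4]
grip_width: 0.004
```

```bash
python3 -c "
from h import *
rep();now()
for k in (35,40,45): lev(k)"
```

```text
t 10.15 h -52.62 -112.68 z 55.76 Fh 0.62 0.35 -0.42
toolx in h 0.8633526161801657 -0.5045933981669851 q [-0.341  0.489 -0.485  0.599  0.004  1.655]
lever th 29.4 r 58.1 F tangential 0.37 radial -0.61 moment/58mm 0.58
goal [-5.8  0.8 -1.7] [-0.2  4.7 -0.2]
goal [-11.    0.8  -2.9] [-0.2  9.7 -0.2]
goal [-16.3   0.8  -3.6] [-0.2 14.7 -0.2]
```

move_arm([
  {"x":-3,"y":0.5,"z":-1,"rx":0,"ry":2.5,"rz":0,"gripper":1},
  {"x":-6,"y":1,"z":-1.7,"rx":0,"ry":5,"rz":0,"gripper":1},
  {"x":-8.5,"y":1,"z":-2.4,"rx":0,"ry":7.5,"rz":0,"gripper":1},
  {"x":-11,"y":1,"z":-2.9,"rx":0,"ry":10,"rz":0,"gripper":1},
], newtons=40)

```text
time: 10.55
ee_pos: [0.5063, -0.1022, 0.0553]
tool_rot: [-1.514, 0.472, -0.471]
wrist_force: [0.3, -1.0, -0.5]
grip_width: -0.001
```

```bash
python3 -c "
from h import *
snap('wrist','w6');rep();now()
for k in (45,50,55): lev(k)"
```

```text
t 10.6 h -63.56 -109.55 z 55.2 Fh 0.05 0.35 -0.45
toolx in h 0.7598738452629876 -0.6500631974495786 q [-0.345  0.473 -0.516  0.583  0.005  1.829]
lever th 40.0 r 57.9 F tangential -0.18 radial -0.3 moment/58mm -0.08
goal [-5.1  0.2 -1.7] [-0.2  4.5 -0.2]
goal [-10.3   0.2  -2.8] [-0.2  9.5 -0.2]
goal [-15.7   0.2  -3.5] [-0.2 14.5 -0.2]
```

View pics/w6.png

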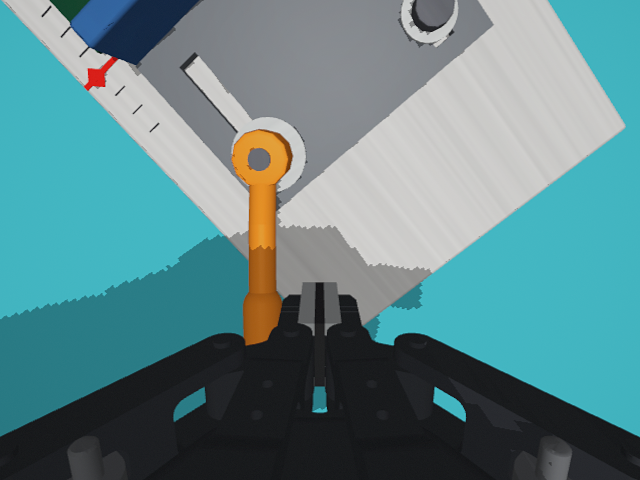

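move_arm([
  {"x":-2.5,"y":0,"z":-1,"rx":0,"ry":2.5,"rz":0,"gripper":1},
  {"x":-5,"y":0,"z":-1.7,"rx":0,"ry":4.5,"rz":0,"gripper":1},
  {"x":-7.7,"y":0,"z":-2.4,"rx":0,"ry":7,"rz":0,"gripper":1},
  {"x":-10.3,"y":0,"z":-2.8,"rx":0,"ry":9.5,"rz":0,"gripper":1},
], newtons=40)

```text
time: 11.0
ee_pos: [0.4962, -0.0986, 0.0556]
tool_rot: [-1.48, 0.604, -0.602]
wrist_force: [0.5, -0.8, -0.6]
grip_width: -0.002
```

```bash
python3 -c "
from h import *
rep();now()
for k in (55,60): lev(k)"
```

```text
t 11.0 h -72.73 -105.16 z 55.63 Fh 0.39 -0.85 -0.57
toolx in h 0.6404490277227263 -0.7679947994102326 q [-0.345  0.458 -0.543  0.57   0.005  1.997]
lever th 49.5 r 57.9 F tangential 0.91 radial 0.26 moment/58mm 0.81
goal [-5.6  0.6 -1.9] [-0.3  4.8 -0.2]
goal [-10.8   0.7  -3. ] [-0.2  9.8 -0.2]
```

move_arm([
  {"x":-2.7,"y":0.5,"z":-1,"rx":0,"ry":2.5,"rz":0,"gripper":1},
  {"x":-5.6,"y":0.6,"z":-1.9,"rx":0,"ry":4.8,"rz":0,"gripper":1},
  {"x":-8.2,"y":0.6,"z":-2.5,"rx":0,"ry":7.3,"rz":0,"gripper":1},
  {"x":-10.8,"y":0.7,"z":-3,"rx":0,"ry":9.8,"rz":0,"gripper":1},
], newtons=40)

```text
time: 11.4
ee_pos: [0.4869, -0.0933, 0.0554]
tool_rot: [-1.436, 0.737, -0.736]
wrist_force: [-0.4, -0.4, -1.2]
grip_width: -0.002
```

```bash
python3 -c "
from h import *
rep();now()
for k in (65,70): lev(k)"
```

```text
t 11.4 h -81.47 -98.95 z 55.39 Fh -0.42 -0.4 -1.15
toolx in h 0.49850392304611435 -0.8668818703835913 q [-0.342  0.443 -0.571  0.556  0.006  2.174]
lever th 59.6 r 57.8 F tangential 0.13 radial 0.57 moment/58mm -0.07
goal [-5.6  0.4 -1.9] [-0.3  4.9 -0.2]
goal [-10.8   0.4  -3. ] [-0.3  9.9 -0.2]
```

move_arm([
  {"x":-2.7,"y":0.4,"z":-1,"rx":0,"ry":2.5,"rz":0,"gripper":1},
  {"x":-5.6,"y":0.4,"z":-1.9,"rx":0,"ry":4.9,"rz":0,"gripper":1},
  {"x":-8.2,"y":0.4,"z":-2.5,"rx":0,"ry":7.4,"rz":0,"gripper":1},
  {"x":-10.8,"y":0.4,"z":-3,"rx":0,"ry":9.9,"rz":0,"gripper":1},
], newtons=40)

```text
time: 11.8
ee_pos: [0.4786, -0.0864, 0.0554]
tool_rot: [-1.383, 0.87, -0.87]
wrist_force: [-0.1, -0.8, -0.6]
grip_width: 0.002
```

```bash
python3 -c "
from h import *
rep();now()
for k in (75,80): lev(k)"
```

```text
t 11.8 h -89.0 -91.21 z 55.38 Fh -0.16 -0.8 -0.62
toolx in h 0.3399396133196786 -0.9404405845420875 q [-0.334  0.429 -0.597  0.544  0.006  2.356]
lever th 69.7 r 57.7 F tangential 0.7 radial 0.42 moment/58mm 0.54
goal [-5.4  0.4 -2. ] [-0.3  4.9 -0.2]
goal [-10.6   0.4  -3.1] [-0.3  9.9 -0.2]
```

move_arm([
  {"x":-2.7,"y":0.4,"z":-1,"rx":0,"ry":2.5,"rz":0,"gripper":1},
  {"x":-5.4,"y":0.4,"z":-2,"rx":0,"ry":4.9,"rz":0,"gripper":1},
  {"x":-8,"y":0.4,"z":-2.6,"rx":0,"ry":7.4,"rz":0,"gripper":1},
  {"x":-10.6,"y":0.4,"z":-3.1,"rx":0,"ry":9.9,"rz":0,"gripper":1},
], newtons=40)

```text
time: 12.2
ee_pos: [0.472, -0.079, 0.0555]
tool_rot: [-1.321, 1.002, -1.004]
wrist_force: [0.9, -4.3, -0.0]
grip_width: 0.0
```

```bash
python3 -c "
from h import *
rep();now()
for k in (85,90): lev(k)"
```

```text
t 12.2 h -94.77 -83.18 z 55.53 Fh 0.48 -4.39 -0.03
toolx in h 0.17071563501655126 -0.9853173756229127 q [-0.323  0.417 -0.618  0.532  0.005  2.542]
lever th 79.0 r 57.8 F tangential 4.4 radial 0.37 moment/58mm 4.25
goal [-6.2  0.5 -2.2] [-0.3  4.8 -0.2]
goal [-11.4   0.5  -3.3] [-0.3  9.8 -0.2]
```

move_arm([
  {"x":-2,"y":0.3,"z":-0.8,"rx":0,"ry":1.6,"rz":0,"gripper":1},
  {"x":-4,"y":0.4,"z":-1.5,"rx":0,"ry":3.2,"rz":0,"gripper":1},
  {"x":-5,"y":0.4,"z":-1.9,"rx":0,"ry":4,"rz":0,"gripper":1},
], newtons=40)

```text
time: 12.5
ee_pos: [0.4697, -0.0757, 0.0556]
tool_rot: [-1.293, 1.053, -1.059]
wrist_force: [0.1, -4.1, -1.9]
grip_width: -0.001
```

```bash
python3 -c "
from h import *
rep();now()
for k in (85,90): lev(k)"
```

```text
t 12.5 h -96.75 -79.63 z 55.58 Fh -0.29 -4.13 -1.89
toolx in h 0.10021619739830229 -0.9949655682731293 q [-0.317  0.411 -0.627  0.526  0.004  2.62 ]
lever th 82.7 r 57.8 F tangential 4.06 radial 0.81 moment/58mm 3.76
goal [-2.3  0.6 -1. ] [-0.4  0.8 -0. ]
goal [-7.4  0.6 -2.5] [-0.4  5.8 -0. ]
```

move_arm([
  {"x":-2,"y":0.3,"z":-0.7,"rx":0,"ry":1.6,"rz":0,"gripper":1},
  {"x":-4,"y":0.4,"z":-1.5,"rx":0,"ry":3.2,"rz":0,"gripper":1},
  {"x":-5,"y":0.5,"z":-1.8,"rx":0,"ry":4,"rz":0,"gripper":1},
], newtons=40)

```text
time: 12.8
ee_pos: [0.4675, -0.0722, 0.0555]
tool_rot: [-1.265, 1.105, -1.115]
wrist_force: [-0.0, -6.2, -0.4]
grip_width: 0.002
```

```bash
python3 -c "
from h import *
rep();now()
for k in (90,95): lev(k)"
```

```text
t 12.8 h -98.5 -75.99 z 55.48 Fh -0.65 -6.12 -0.37
toolx in h 0.029313683164643136 -0.9995689603964746 q [-3.110e-01  4.070e-01 -6.360e-01  5.210e-01  2.000e-03  2.698e+00]
lever th 86.5 r 57.9 F tangential 6.07 radial 1.02 moment/58mm 5.69
goal [-3.5  0.5 -1.4] [-0.4  1.7  0.1]
goal [-8.7  0.4 -2.8] [-0.4  6.7  0.1]
```

move_arm([
  {"x":-2,"y":0.3,"z":-0.7,"rx":0,"ry":1.6,"rz":0,"gripper":1},
  {"x":-4,"y":0.4,"z":-1.5,"rx":0,"ry":3,"rz":0,"gripper":1},
  {"x":-5,"y":0.5,"z":-1.8,"rx":0,"ry":3.5,"rz":0,"gripper":1},
], newtons=40)

```text
time: 13.1
ee_pos: [0.4658, -0.0689, 0.0555]
tool_rot: [-1.239, 1.149, -1.164]
wrist_force: [0.6, -6.7, 0.6]
grip_width: 0.001
```

```bash
python3 -c "
from h import *
rep();now()
for k in (90,95): lev(k)"
```

```text
t 13.1 h -99.9 -72.51 z 55.45 Fh -0.1 -6.76 0.59
toolx in h -0.03293010602209901 -0.9994474486920699 q [-3.030e-01  4.030e-01 -6.430e-01  5.160e-01 -1.000e-03  2.767e+00]
lever th 90.0 r 57.9 F tangential 6.76 radial 0.1 moment/58mm 6.72
goal [-0.   0.5 -0.1] [-0.5 -1.9  0.3]
goal [-5.1  0.4 -1.8] [-0.5  3.1  0.2]
```

move_arm([
  {"x":-2,"y":0.3,"z":-0.7,"rx":0,"ry":0.8,"rz":0,"gripper":1},
  {"x":-4,"y":0.4,"z":-1.4,"rx":0,"ry":2,"rz":0,"gripper":1},
  {"x":-4.5,"y":0.4,"z":-1.6,"rx":0,"ry":2,"rz":0,"gripper":1},
], newtons=40)

```text
time: 13.4
ee_pos: [0.4647, -0.066, 0.0555]
tool_rot: [-1.224, 1.173, -1.193]
wrist_force: [1.1, -7.1, -1.4]
grip_width: -0.003
```

```bash
python3 -c "
from h import *
rep();now()"
```

```text
t 13.4 h -100.69 -69.49 z 55.5 Fh 0.39 -7.2 -1.36
toolx in h -0.06878541160934126 -0.9976024513688839 q [-0.296  0.4   -0.649  0.511 -0.004  2.81 ]
lever th 93.0 r 57.7 F tangential 7.17 radial -0.77 moment/58mm 7.41
```

move_arm([
  {"x":-1.5,"y":0.2,"z":-0.6,"rx":0,"ry":0.8,"rz":0,"gripper":1},
  {"x":-3,"y":0.4,"z":-1.2,"rx":0,"ry":1.6,"rz":0,"gripper":1},
  {"x":-3.5,"y":0.4,"z":-1.3,"rx":0,"ry":1.6,"rz":0,"gripper":1},
], newtons=40)

```text
time: 13.7
ee_pos: [0.464, -0.0643, 0.0556]
tool_rot: [-1.213, 1.191, -1.218]
wrist_force: [0.2, -7.0, -0.4]
grip_width: 0.004
```

```bash
python3 -c "
from h import *
rep();now()"
```

```text
t 13.7 h -101.16 -67.79 z 55.56 Fh -0.48 -6.94 -0.38
toolx in h -0.09763528773859072 -0.9951544553448886 q [-0.29   0.397 -0.653  0.507 -0.008  2.845]
lever th 94.6 r 57.7 F tangential 6.96 radial -0.08 moment/58mm 6.95
```

move_arm([
  {"x":-2,"y":0.2,"z":-0.6,"rx":0,"ry":0.8,"rz":0,"gripper":1},
  {"x":-3.5,"y":0.4,"z":-1.2,"rx":0,"ry":1.6,"rz":0,"gripper":1},
  {"x":-3.7,"y":0.4,"z":-1.3,"rx":0,"ry":1.6,"rz":0,"gripper":1},
  {"x":-3.7,"y":0.4,"z":-1.3,"rx":0,"ry":1.6,"rz":0,"gripper":1},
], newtons=40)

```text
time: 14.1
ee_pos: [0.4635, -0.0627, 0.0556]
tool_rot: [-1.202, 1.209, -1.243]
wrist_force: [0.4, -7.2, -1.0]
grip_width: 0.003
```

```bash
python3 -c "
from h import *
rep();now()"
```

```text
t 14.1 h -101.57 -66.05 z 55.61 Fh -0.3 -7.22 -0.98
toolx in h -0.1262841957322182 -0.9918676361765459 q [-0.285  0.395 -0.656  0.504 -0.012  2.879]
lever th 96.3 r 57.7 F tangential 7.21 radial -0.49 moment/58mm 7.34
```

move_arm([
  {"x":-2,"y":0.2,"z":-0.6,"rx":0,"ry":0.8,"rz":0,"gripper":1},
  {"x":-4,"y":0.4,"z":-1.2,"rx":0,"ry":1.6,"rz":0,"gripper":1},
  {"x":-4.2,"y":0.4,"z":-1.3,"rx":0,"ry":1.6,"rz":0,"gripper":1},
  {"x":-4.2,"y":0.4,"z":-1.3,"rx":0,"ry":1.6,"rz":0,"gripper":1},
], newtons=40)

```text
time: 14.5
ee_pos: [0.4629, -0.0606, 0.0556]
tool_rot: [-1.19, 1.228, -1.268]
wrist_force: [-0.8, -8.9, -1.3]
grip_width: 0.004
```

```bash
python3 -c "
from h import *
rep();now()"
```

```text
t 14.5 h -101.95 -63.92 z 55.63 Fh -1.67 -8.75 -1.34
toolx in h -0.1550818821143874 -0.9876910596681233 q [-0.278  0.393 -0.66   0.5   -0.017  2.915]
lever th 98.3 r 57.6 F tangential 8.9 radial 0.39 moment/58mm 8.7
```

move_arm([
  {"x":6,"y":0,"z":0,"rx":0,"ry":0,"rz":0,"gripper":1},
  {"x":20,"y":0,"z":0,"rx":0,"ry":0,"rz":0,"gripper":1},
  {"x":30,"y":-20,"z":0,"rx":0,"ry":0,"rz":0,"gripper":1},
  {"x":32,"y":-65,"z":0,"rx":0,"ry":0,"rz":0,"gripper":1},
  {"x":32,"y":-110,"z":0,"rx":0,"ry":0,"rz":0,"gripper":1},
], newtons=40)

```text
time: 15.0
ee_pos: [0.4587, -0.0906, 0.1669]
tool_rot: [-1.19, 1.231, -1.267]
wrist_force: [1.0, -0.7, 0.0]
grip_width: -0.002
```

move_arm([
  {"x":0,"y":-40,"z":0,"rx":0,"ry":0,"rz":0,"gripper":1},
  {"x":0,"y":-60,"z":0,"rx":0,"ry":0,"rz":0,"gripper":1},
  {"x":0,"y":-60,"z":0,"rx":0,"ry":0,"rz":0,"gripper":1},
], newtons=40)

```text
time: 15.3
ee_pos: [0.46, -0.0904, 0.2302]
tool_rot: [-1.186, 1.226, -1.27]
wrist_force: [-0.0, -0.2, -0.1]
grip_width: -0.0
```

```bash
python3 - <<'E'
from h import *
rep();snap('scene','s2');snap('wrist','w7')
z=load('w7');w=cloud(z);p=z['p'].astype(int);r,g,b=p[...,0],p[...,1],p[...,2]
H=lambda q:np.c_[(q[:,:2]*1000-c0)@X,(q[:,:2]*1000-c0)@Y]
bl=(b>r+40)&(b>g+30)&(abs(w[...,2]-.050)<.003);q=H(w[bl]);q=q[q[:,1]<60];print('jaw',len(q),np.percentile(q,[1,99],axis=0),cv2.minAreaRect(q.astype(np.float32)))
m=(r>110)&(b<60)&(g<r*.75)&(w[...,2]>.062);q=H(w[m]);print('lever end',len(q),q.mean(0) if len(q) else 0)
a1=z['p'][:,:,::-1];z2=load('s2');a2=cv2.resize(z2['p'][220:360,235:425,::-1],(640,472),interpolation=cv2.INTER_CUBIC)
cv2.imwrite('pics/fin.png',cv2.resize(np.vstack([a1[:400],a2]),None,fx=.68,fy=.68))
E
```

```text
t 15.3 h -107.92 -93.26 z 230.16 Fh -0.03 -0.15 -0.14
toolx in h -0.15644371924007514 -0.9875003488953017 q [-0.343  0.171 -0.433  0.945 -0.014  2.851]
jaw 2133 [[-58.44603747  10.15124806]
 [ 57.88344069  19.67748118]] ((-0.3208503723144531, 14.98939323425293), (10.292055130004883, 119.0433349609375), 89.91594696044922)
lever end 388 [-101.92377603  -44.41392791]
```

View pics/fin.png

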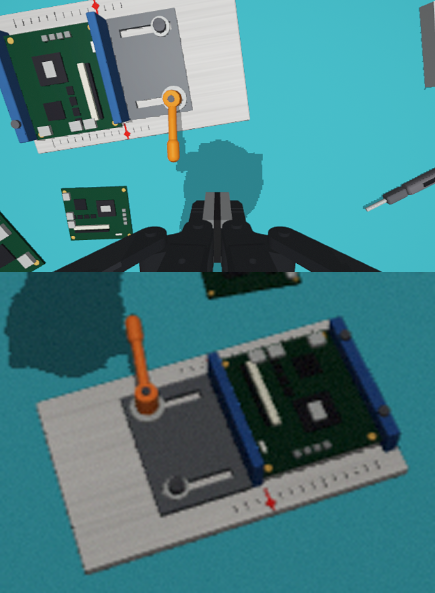

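```bash
python3 -c "
from h import *
print(job.close_job())"
```

```text
the job is handed in; nothing more can be done
None
```

The jaw is clamped at the red mark with the mainboard home against the fixed jaw. I handed the job in after about 15.5 s of the 72 s allowed; it reports no verdict.

- **Jaw and board:** I pushed the jaw up with the closed fingers until it stopped dead, then pressed at about 11–13 N for over a second. The highest reading was 13.4 N. In the last camera check the jaw's front face was at about y = +20 mm, within 0.1° of square, and the picture shows no visible gap between the board and either jaw.
- **Lever:** I turned it clockwise by about 87°, until the force at its end was about 8 N. The last reading was 8.7 N, and readings scatter by about 1 N. The readings just before it stayed near 7 N for a few millimetres, where a steady climb was expected. The last camera check found the lever still where I left it.
- **Hand-off:** The arm is well clear with no contact force. It touched only the jaw and the lever. I did not re-measure the tub, screwdriver or tray afterwards.

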